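# Close the incubation chamber: tuck the cover under the lapping flap and hold it down

## Robot

A 6-joint arm with a two-finger parallel gripper is mounted at the origin on the work surface. World frame = base frame: x ahead of the robot, y to its left, z up, the work surface at z = 0. Lengths are in m, angles in rad, forces in N, time in s.
With the tool pointing down it reaches from about 0.375 to 0.9 m from the base axis. Payload 3.1 kg.
Tool frame: the origin (TCP) lies between the finger pads; the fingertips stand 17 mm ahead of it and the grasp point (between the pads) lies 2 mm behind it (robot.nose_length is the distance from the TCP to the fingertips, in m); z points along the fingers, y is the line along which they close (so a half turn about z gives the same grasp; the last joint's range is limited). The gripper opens to 87 mm and grips with 3 to 60 N. Pads are 19 mm wide; open, the fingers measure 117 mm over their backs; the gripper's body (75 mm by 190 mm) begins 51 mm behind the grasp point.
Start: joints at [-0.178, 0.527, 1.433, -0, 1.181, -0.178], TCP at [0.625, 0, 0.24] pointing down, gripper open.
Joint ranges: [-3.08, 3.08], [-0.75, 2.2], [0.22, 2.44], [-1.43, 4.57], [0, 2.65], [-2.85, 2.85]. Speed limits (rad/s): [2.79, 2.79, 3.14, 3.14, 3.14, 3.14].

## Interface

Orientations are given as a unit quaternion [x, y, z, w].
In Python, from rig import robot, cams gives the robot as it stands.
- The arm moves only by the shell command python3 -m pendant 'ROWS' [FORCE]. ROWS is JSON, a list of rows, each an object with "jaw": the opening, from 0 (shut) to 1 (fully open); "linear": the shift along the tool's x, y, z in cm, a list of three; "twist": the turn about the tool's z in degrees. A call has 1 to 12 rows; each row shifts and turns the commanded pose from where the row before left it, along the tool's axes as they then stand; what a row does not reach is not made up. A row lasts 1/12 s, in which the tool goes at most 41.7 mm and 7.16 degrees, less where a joint would pass 70% of its speed; a pose out of reach is approached as far as the arm can. A call is refused whole if a number of a shift passes 4.17 or a number of a turn 7.16, either way. A call with a gripper value outside its range is refused whole. The fingers move at their own pace and stop on an object; FORCE is the grip in N (left out, the last holds). Time passes only in rows, so rows that do not move let the fingers close. It gives the time, the measured TCP pose, the force, the opening and the grip force at its end, in the units of the state.
- robot.get_obs(): the state, without advancing time (a new reading comes with each control period).
- cams.camera(name): name is "scene" or "side" or "wrist"; returns a dict with "color" (400x640x3 uint8, blue, green, red), "depth" (400x640 float32, m along the optical axis (not along the pixel's ray), 0 where there is no reading), "fov_y" (degrees; the focal length in pixels is half the picture's height over the tangent of half this angle, whatever the lens; pixels are square), "cx", "cy" (the principal point, pixels), "view" (4x4, takes a point from world to camera coordinates). Camera axes: x right, y down, z forward; pixel columns grow to the right and rows downward; lengths in m; the calibration is good to about 2 mm. A picture is of the moment at which its call begins.
- robot.hand_in(): hands the job in; it is judged then, once.
The state is a dict: "time": time; "q": joint angles; "joint_velocities": joint speeds; "joint_torque": joint torques, N m; "position": TCP position; "tool_rot": TCP orientation; "ft_force": force on the tool from outside, world axes, zero at the start; "moment": the same for the moment, N m; "grip_width": finger opening in m; "grip_force": force on a finger pad.
Only numpy, scipy, OpenCV 4.12 (cv2) and the standard library are available. Lean on these libraries where they do the work, as an engineer would, in place of code of your own. Each camera call takes 0.05 s, during which the arm holds its last target. There are 200 camera calls.

## Task

The culture dishes are loaded, so close the chamber up: first swing its hinged metal flap fully shut, then pick up the loose metal cover by its grip and tuck its edge about 2 cm under the near edge of the shut flap, without lifting the flap, centred over the opening. Press the cover down flat on the rails against the sprung seal bar at the front, and finish while still holding it pressed down; leave the bottle, the dish stack and the tub where they stand.

Things in the scene. Friction and masses are not known exactly. Their poses are not given: they have to be found in the camera images.
- chamber: Fixed white box 190 (x) x 200 (y) mm; origin: centre of underside, +x to its rear. Flat side rails full length, 62 to 100 mm off the centreline, tops 45 mm up like the front wall (x -95 to -75); dishes inside stay under 20 mm. Rear cheeks (x 5 to 95, outer 8 mm of each side) rise to 57 mm. Closed: cover flat on the rails, parallel, centred, tuck edge at x +25, other edge at x -95 over the seal bar.
- flap (a joint): Hinge angle of the flap, rad: 0 shut (level), grows as its near edge swings up and back; stops at 1.4. It starts part open (0.7 to 1.1) and stays where it is left (light friction: about 1 to 2 N at the edge moves it either way).
- flap_edge (a point): Middle of the near (free) edge of the flap, on its underside. The flap is a grey anodised aluminium plate 85 mm from hinge to edge, 200 mm wide, 3 mm thick. Shut, this point is at chamber x = +5 mm, height 57 mm: 12 mm of clear gap above the rails.
- flap_hinge (a point): Middle of the flap's hinge line, level with the flap's underside: at chamber x = +90 mm, height 57 mm; the hinge runs along the chamber's y axis.
- seal_top (a point): Middle of the top face of the sprung black seal bar in the chamber's front wall, chamber x = -85 mm, 8 mm (x) x 120 mm (y). Free, it stands 4 mm above the rails (49 mm above the bench).
- seal_bar (a joint): Travel of the seal bar, m: 0 free, grows as it is pressed down; 0.004 when level with the rails (cover flat). It needs about 3 N to start and 6.5 N at 0.004; the cover's own weight does not press it down.
- cover_grip (a point): Centre (half-way up) of the upright black grip of the loose cover: a bar 12 mm thick (cover x), 70 mm long (cover y), 40 mm tall on the plate's top face; this point is 24 mm above the plate's underside. Axes are the cover's: x to the tuck edge, z up. Cover about 0.25 kg, lying flat on the bench, tuck edge pointing away from the robot.
- cover_edge (a point): Middle of the cover's tuck edge, on its underside, 70 mm in the cover's +x from the grip's centre plane (the opposite edge is only 50 mm from the grip: the wider side goes under the flap). Cover: grey anodised aluminium plate 120 mm (x) x 150 mm (y) x 4 mm thick. Axes are the cover's.
- bottle: Bystander: clear bottle with blue cap, 60 mm across, 120 mm tall; origin at the centre of its underside.
- dish_stack: Bystander: stack of four clear culture dishes, 88 mm across, 60 mm tall; origin at the centre of its underside.
- tub: Bystander: white screw-top tub, 80 mm across, 90 mm tall; origin at the centre of its underside.
- cover: The loose cover: origin at the centre of its plate's underside (60 mm behind the tuck edge), axes as at cover_edge.
Not all that is in view belongs to the job. Several things look just like the cover: the one meant starts farthest from the robot's base.

How it is judged:
On the way, in this order (a step that is already met when the one before it is completed fails the run):
1. the flap is shut (value of joint flap below 0.035 rad), for 0.2 s.
2. the cover's tuck edge is under the shut flap (x of cover_edge in the frame of chamber between 0.013 and 0.04 m and y of cover_edge in the frame of chamber between -0.0125 and 0.0125 m and z of cover_edge in the frame of chamber between 0.042 and 0.053 m and value of joint flap below 0.06 rad), for 0.1 s.
At the end, for the whole second after the job is handed in: The flap is shut (under 0.035 rad); the cover's tuck edge is 8 to 35 mm under it, centred within 12.5 mm, parallel to the chamber within 0.1 rad and level within 0.025 rad, and the fingers hold it down so that the seal bar is pressed in by more than 2.8 mm (x of cover_edge in the frame of chamber between 0.013 and 0.04 m and y of cover_edge in the frame of chamber between -0.0125 and 0.0125 m and z of cover_edge in the frame of chamber between 0.042 and 0.053 m and value of joint flap below 0.035 rad and angle between cover's own z axis and vertical below 0.025 rad and angle between the x axis of cover_edge and the x axis of chamber, either way round below 0.1 rad and value of joint seal_bar above 0.0028 m and contact force between the fingers and cover above 1 N); the arm keeps its last pose, push and grip.
It fails at once if the flap is lifted by more than 5 mm at its edge while the cover's edge is beneath it (value of joint flap above 0.06 rad and x of cover_edge in the frame of chamber between 0.008 and 0.09 m and y of cover_edge in the frame of chamber between -0.12 and 0.12 m and z of cover_edge in the frame of chamber below 0.07 m).
It fails at once if a bystander is moved by more than 30 mm (distance of any of bottle, dish_stack, tub from where it was at the start of the episode above 0.03 m).
It also fails if it takes over 51 s, if anything falls off the work surface, if the arm or the gripper's body presses on something with over 40 N, if the wrist force passes 120 N, or if a joint passes its speed limit or range.

## Working session

There is one attempt and no reset: what is moved stays moved. The work goes in short steps, Python scripts to look and compute and a shell command to move; the robot and the scene stay as the last step left them, time stands still between calls to the robot, and variables do not carry over. Pictures are saved under pics/ and viewed, at most 10 in all, crops included, and the job is handed in when it is done.

```bash
ls; mkdir -p pics; cat > h.py <<'E'
import numpy as np, cv2
from rig import robot, cams
def cam(n):
    c=cams.camera(n); h=c["color"].shape[0]; c["f"]=h/2/np.tan(np.radians(c["fov_y"])/2); c["inv"]=np.linalg.inv(c["view"]); return c
def pts(c):
    d=c["depth"]; v,u=np.mgrid[:d.shape[0],:d.shape[1]]
    P=np.stack([(u-c["cx"])*d/c["f"],(v-c["cy"])*d/c["f"],d],-1)
    W=P@c["inv"][:3,:3].T+c["inv"][:3,3]; W[d==0]=np.nan; return W
def ray(c,u,v,z):
    r=c["inv"][:3,:3]@np.array([(u-c["cx"])/c["f"],(v-c["cy"])/c["f"],1]); o=c["inv"][:3,3]
    return o+r*(z-o[2])/r[2]
E
python3 - <<'E'
from h import *
import pickle
D={n:cam(n) for n in("scene","side","wrist")}
pickle.dump(D,open("d0.pkl","wb"))
for n,c in D.items(): print(n,c["inv"][:3,3].round(3),c["inv"][:3,2].round(2),c["f"])
cv2.imwrite("pics/scene0.png",D["scene"]["color"]);cv2.imwrite("pics/side0.png",D["side"]["color"])
print(robot.get_obs())
E
```

```text
pics
scene [0.899 0.463 1.015] [-0.3  -0.41 -0.86] 374.8624156415202
side [0.469 1.142 0.963] [ 0.06 -0.78 -0.62] 502.62798772471604
wrist [0.624 0.067 0.383] [-0.   -0.25 -0.97] 334.48285547740187
{'time': 0.15, 'q': array([-1.78478344e-01,  5.28241946e-01,  1.43363826e+00, -2.40834681e-05,
        1.18142608e+00, -1.78491290e-01]), 'joint_velocities': array([ 0.0013926 , -0.00290516, -0.00398449, -0.00037938,  0.00121963,
        0.00092712]), 'joint_torque': array([ 9.14956272e-04, -4.40429199e+01, -1.76841742e+01,  6.33679633e-02,
        5.52540855e-02, -1.06930895e-04]), 'position': array([6.24441936e-01, 1.37140954e-04, 2.38793353e-01]), 'tool_rot': array([ 7.07098706e-01,  7.07114337e-01, -4.97819037e-04, -6.97446942e-04]), 'ft_force': array([ 0.09632222,  0.25546743, -0.05070874]), 'moment': array([-0.08135212,  0.04712889,  0.00293268]), 'grip_force': 0.0, 'grip_width': 0.08676159907844254}
```

View pics/scene0.png

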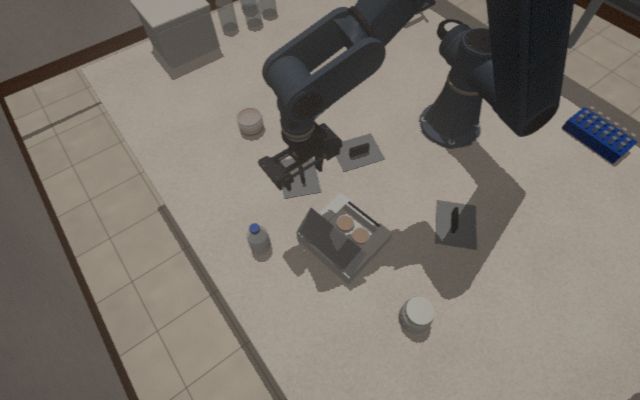

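View pics/side0.png

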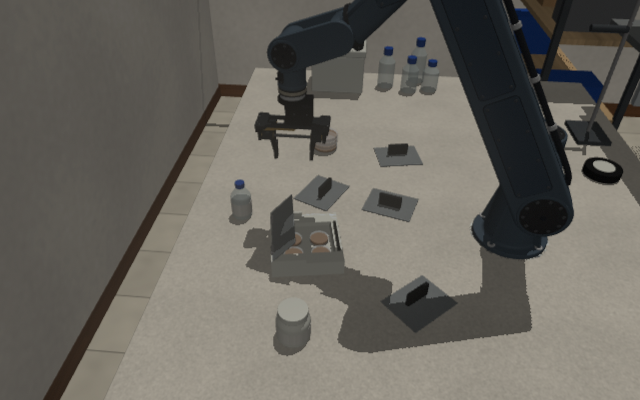

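The scene view shows the open chamber at (345,238), bottle (258,238), tub (417,313), dish stack (250,121), and plates at (300,180), (360,152) and (457,225). The side view shows four cover-like plates at (322,193), (398,155), (391,203) and (419,300), with the flap at (284,228). I'll measure all of these from depth and a colour mask.

```bash
python3 - <<'E'
from h import *
import pickle
D=pickle.load(open("d0.pkl","rb"))
for n,boxes in (("side",{"A":(322,193),"B":(398,155),"C":(391,203),"D":(419,300)}),("scene",{"a":(300,182),"b":(360,152),"d":(457,225)})):
    c=D[n];W=pts(c);z=W[...,2];g=c["color"].max(2)
    for k,(u,v) in boxes.items():
        m=np.zeros(z.shape,bool);m[v-35:v+36,u-42:u+43]=1
        dk=m&(z>.02)&(z<.055)&(g<70)
        n_,l,s,ce=cv2.connectedComponentsWithStats(dk.astype(np.uint8))
        if n_<2: print(k,"none");continue
        i=1+np.argmin(np.hypot(*(ce[1:]-[u,v]).T)-s[1:,4]*.1);P=W[l==i]
        r=cv2.minAreaRect(P[:,:2].astype(np.float32)*1000)
        print(n,k,ce[i].round(),s[i,4],"xyz mid",P.mean(0).round(3),P.max(0).round(3),"dist",np.hypot(*P.mean(0)[:2]).round(3),r)
# chamber: points with z 0.04..0.05 in the scene & white-ish, flap tops
for n,(u0,u1,v0,v1) in (("scene",(285,400,185,290)),("side",(255,355,190,285))):
    c=D[n];W=pts(c);z=W[...,2];m=np.zeros(z.shape,bool);m[v0:v1,u0:u1]=1
    P=W[m&(z>.015)&(z<.2)];q=W[m&(z>.04)&(z<.051)]
    print(n,"chamber",cv2.minAreaRect(P[:,:2].astype(np.float32)*1000),"rails",cv2.minAreaRect(q[:,:2].astype(np.float32)*1000),P.max(0))
    print(" hist",np.histogram(P[:,2],bins=np.arange(.015,.2,.01))[0])
    cv2.imwrite(f"pics/{n}_crop.png",cv2.resize(c["color"][v0-40:v1+15,u0-30:u1+20],None,fx=4,fy=4,interpolation=cv2.INTER_CUBIC)[:600,:800])
E
```

```text
side A [324. 186.] 114 xyz mid [ 0.545 -0.133  0.036] [ 0.564 -0.105  0.052] dist 0.561 ((543.4674682617188, -138.45867919921875), (73.45854187011719, 13.593449592590332), 60.38231658935547)
side B [398. 147.] 130 xyz mid [ 0.306 -0.392  0.033] [ 0.341 -0.38   0.05 ] dist 0.497 ((305.28179931640625, -391.94366455078125), (71.53324890136719, 16.725374221801758), 14.095329284667969)
side C [390. 198.] 188 xyz mid [ 0.342 -0.09   0.035] [ 0.376 -0.077  0.05 ] dist 0.353 ((341.4712219238281, -92.38951873779297), (18.384788513183594, 69.60531616210938), 71.96334075927734)
side D [417. 292.] 217 xyz mid [0.286 0.286 0.037] [0.313 0.308 0.048] dist 0.404 ((285.072509765625, 282.48046875), (72.06639099121094, 14.439449310302734), 40.22066116333008)
scene a [302. 176.] 27 xyz mid [ 0.558 -0.113  0.037] [ 0.565 -0.105  0.044] dist 0.57 ((555.327392578125, -118.88835144042969), (28.91742706298828, 9.374918937683105), 64.33210754394531)
scene b [359. 148.] 123 xyz mid [ 0.345 -0.09   0.035] [ 0.375 -0.077  0.047] dist 0.356 ((343.4475402832031, -92.7655029296875), (16.28436279296875, 64.66757202
[... 187 characters left out ...]
164), 43.455467224121094)
scene chamber ((578.6196899414062, 124.23512268066406), (192.40306091308594, 201.80877685546875), 9.834787368774414) rails ((578.3967895507812, 124.65814208984375), (192.4104461669922, 200.28460693359375), 10.083155632019043) [0.6888607  0.23889571 0.12215592]
 hist [549 172 896 462 327 330 323 333 323 354 150   0   0   0   0   0   0   0]
side chamber ((591.160888671875, 52.19915771484375), (190.27862548828125, 350.8181457519531), 9.81585693359375) rails ((578.571044921875, 122.22737121582031), (189.3446502685547, 208.20823669433594), 9.815857887268066) [0.6888425  0.2392132  0.12270325]
 hist [692 233 678 835 218 197 181 182 193 182 133   0   0   0   0   0   0   0]
```

View pics/side_crop.png

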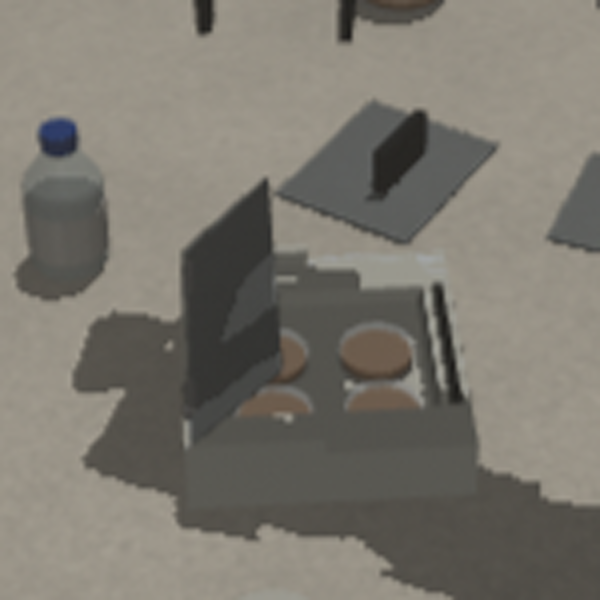

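The candidates by distance from the base are A at side (324,186), 0.56 m; B (398,147), 0.50 m; D (417,292), 0.40 m; and C (390,198), 0.35 m. A is farthest, and the enlarged crop confirms a plate with an upright grip at (400,155), beside the chamber. The chamber is at about (0.5785, 0.1245) with yaw of about 10°, and the flap is open about 0.85 rad. I'll close the flap by pushing straight down with the fingers closed.

```bash
python3 -m pendant '[{"jaw":0,"linear":[3.3,0.1,0],"twist":0},{"jaw":0,"linear":[3.3,0.1,0],"twist":0},{"jaw":0,"linear":[3.3,0.1,0],"twist":0},{"jaw":0,"linear":[3.4,0.2,0],"twist":0},{"jaw":0,"linear":[0,0,0],"twist":0},{"jaw":0,"linear":[0,0,3],"twist":0},{"jaw":0,"linear":[0,0,3],"twist":0},{"jaw":0,"linear":[0,0,2],"twist":0},{"jaw":0,"linear":[0,0,0],"twist":0},{"jaw":0,"linear":[0,0,0],"twist":0}]' 20
python3 - <<'E'
from h import *
c=cam("side");o=robot.get_obs();print(o["position"],o["ft_force"])
W=pts(c);P=W[190:285,255:355].reshape(-1,3)
R=np.radians(9.9);d=P[:,:2]-[.5785,.1245];x=d@[np.cos(R),np.sin(R)];y=d@[-np.sin(R),np.cos(R)]
m=(P[:,2]>.068)&(P[:,2]<.13)&(abs(x)<.1)&(y>.03)&(y<.098)
print(m.sum(),np.polyfit(x[m],P[m,2],1),x[m].min(),P[m,2].max())
E
```

```text
time: 0.98
position: [0.6291, 0.1327, 0.1583]
tool_rot: [0.707, 0.707, -0.001, -0.001]
ft_force: [0.0, 0.0, -0.8]
grip_width: 0.0282
grip_force: 0.0
[0.63042764 0.13277675 0.15987556] [-0.29893316  0.05145815 -0.25056941]
375 [-1.02066721  0.1541553 ] 0.03163456489632248 0.12480976678192146
```

```bash
python3 -m pendant '[{"jaw":0,"linear":[0,0,1],"twist":0},{"jaw":0,"linear":[0,0,1],"twist":0},{"jaw":0,"linear":[0,0,1],"twist":0},{"jaw":0,"linear":[0,0,1],"twist":0},{"jaw":0,"linear":[0,0,1],"twist":0},{"jaw":0,"linear":[0,0,1],"twist":0},{"jaw":0,"linear":[0,0,0.8],"twist":0},{"jaw":0,"linear":[0,0,0.7],"twist":0},{"jaw":0,"linear":[0,0,0.4],"twist":0},{"jaw":0,"linear":[0,0,0],"twist":0}]'
python3 -c "
from h import *
o=robot.get_obs();print(o['position'],o['ft_force'])"
```

```text
time: 1.87
position: [0.6293, 0.133, 0.0792]
tool_rot: [0.707, 0.707, -0.001, -0.001]
ft_force: [-0.3, 0.8, -0.1]
grip_width: 0.0003
grip_force: 0.0
[0.62925786 0.13297875 0.07919838] [-0.30642502  0.80857194 -0.14224131]
```

```bash
python3 -m pendant '[{"jaw":0,"linear":[0,0,0.1],"twist":0},{"jaw":0,"linear":[0,0,0.1],"twist":0},{"jaw":0,"linear":[0,0,0.1],"twist":0},{"jaw":0,"linear":[0,0,0],"twist":0},{"jaw":0,"linear":[0,0,0],"twist":0},{"jaw":0,"linear":[0,0,0],"twist":0}]'
```

```text
time: 2.37
position: [0.6301, 0.133, 0.0778]
tool_rot: [0.707, 0.707, 0.0, 0.0]
ft_force: [-0.2, -0.8, 0.8]
grip_width: 0.0006
grip_force: 0.0
```

```bash
python3 -m pendant '[{"jaw":0,"linear":[0,0,0.1],"twist":0},{"jaw":0,"linear":[0,0,0.1],"twist":0},{"jaw":0,"linear":[0,0,0],"twist":0},{"jaw":0,"linear":[0,0,0],"twist":0},{"jaw":0,"linear":[0,0,0],"twist":0}]'
```

```text
time: 2.78
position: [0.6302, 0.1331, 0.0774]
tool_rot: [0.707, 0.707, 0.0, 0.0]
ft_force: [-1.3, 0.2, 8.5]
grip_width: 0.0006
grip_force: 4.4
```

```bash
python3 -m pendant '[{"jaw":0,"linear":[0,0,-3.5],"twist":0},{"jaw":0,"linear":[0,0,-3.5],"twist":0},{"jaw":0,"linear":[0,0,-3.5],"twist":0},{"jaw":0,"linear":[0,0,-3.5],"twist":0},{"jaw":1,"linear":[-3.9,-1.2,0],"twist":0},{"jaw":1,"linear":[-3.9,-1.2,0],"twist":0},{"jaw":1,"linear":[-3.9,-1.2,0],"twist":0},{"jaw":1,"linear":[-3.9,-1.2,0],"twist":0},{"jaw":1,"linear":[-3.9,-1.2,0],"twist":0},{"jaw":1,"linear":[-3.9,-1.2,0],"twist":0},{"jaw":1,"linear":[-3.8,-1.4,0],"twist":0},{"jaw":1,"linear":[0,0,0],"twist":0}]'
python3 -m pendant '[{"jaw":1,"linear":[0,0,0],"twist":6},{"jaw":1,"linear":[0,0,0],"twist":6},{"jaw":1,"linear":[0,0,0],"twist":6},{"jaw":1,"linear":[0,0,0],"twist":6},{"jaw":1,"linear":[0,0,0],"twist":6},{"jaw":1,"linear":[0,0,0],"twist":0},{"jaw":1,"linear":[0,0,0],"twist":0}]'
python3 - <<'E'
from h import *
import pickle
D={n:cam(n) for n in("scene","side","wrist")};pickle.dump(D,open("d1.pkl","wb"))
o=robot.get_obs();print(o["position"],o["tool_rot"])
from scipy.spatial.transform import Rotation as R
print(R.from_quat(o["tool_rot"]).as_matrix().round(3))
w=D["wrist"];W=pts(w);z=W[...,2];g=w["color"].max(2)
dk=(z>.02)&(z<.055)&(np.hypot(W[...,0]-.5435,W[...,1]+.1385)<.06)
P=W[dk];print(len(P),P[:,2].max(),cv2.minAreaRect(P[:,:2].astype(np.float32)*1000))
for n in("scene","side"):
    Q=pts(D[n]).reshape(-1,3);a=.1728;d=Q[:,:2]-[.5785,.1245];x=d@[np.cos(a),np.sin(a)];y=d@[-np.sin(a),np.cos(a)]
    m=(Q[:,2]>.04)&(Q[:,2]<.075)&(abs(x)<.12)&(abs(y)<.12);f=m&(x>.02)&(x<.08)&(abs(y)<.08)
    print(n,cv2.minAreaRect(Q[m][:,:2].astype(np.float32)*1000),"flap",f.sum(),np.polyfit(x[f],Q[f,2],1))
cv2.imwrite("pics/w1.png",w["color"])
E
```

```text
time: 3.78
position: [0.5423, -0.1457, 0.2158]
tool_rot: [0.709, 0.705, -0.001, 0.001]
ft_force: [0.3, 1.1, 1.0]
grip_width: 0.0457
grip_force: 0.0
time: 4.37
position: [0.544, -0.1386, 0.2156]
tool_rot: [0.865, 0.501, 0.0, -0.0]
ft_force: [0.4, 0.4, 0.1]
grip_width: 0.0852
grip_force: 0.0
[ 0.54399443 -0.1387612   0.21556003] [ 8.65561878e-01  5.00801992e-01  3.43530754e-07 -6.68792622e-06]
[[ 0.498  0.867 -0.   ]
 [ 0.867 -0.498  0.   ]
 [ 0.    -0.    -1.   ]]
872 0.04524894007623437 ((545.902099609375, -140.72613525390625), (69.66438293457031, 11.975706100463867), 64.29827117919922)
scene ((578.8302001953125, 124.41780853271484), (191.59593200683594, 201.37359619140625), 9.920660018920898) flap 1147 [0.00232195 0.05874373]
side ((578.9164428710938, 122.96654510498047), (190.30718994140625, 207.2889404296875), 10.380672454833984) flap 871 [0.00329048 0.06024223]
```

View pics/w1.png

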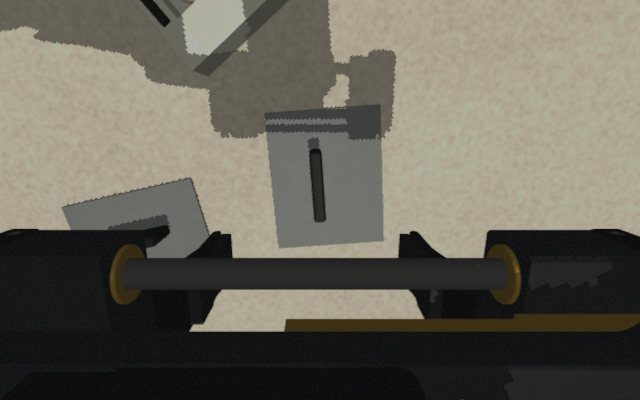

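The flap reads level at 59–60 mm. The wrist view shows the grip at (318,185), with the wider plate side on the right, i.e. tool +y and away from the robot. Next I align and descend.

```bash
python3 -m pendant '[{"jaw":1,"linear":[-0.1,0.3,0],"twist":-4.2},{"jaw":1,"linear":[0,0,3.5],"twist":0},{"jaw":1,"linear":[0,0,3.5],"twist":0},{"jaw":1,"linear":[0,0,3.5],"twist":0},{"jaw":1,"linear":[0,0,3.5],"twist":0},{"jaw":1,"linear":[0,0,2],"twist":0},{"jaw":1,"linear":[0,0,1.5],"twist":0},{"jaw":1,"linear":[0,0,1],"twist":0},{"jaw":1,"linear":[0,0,0.5],"twist":0},{"jaw":1,"linear":[0,0,0],"twist":0}]'
python3 -m pendant '[{"jaw":0,"linear":[0,0,0],"twist":0},{"jaw":0,"linear":[0,0,0],"twist":0},{"jaw":0,"linear":[0,0,0],"twist":0},{"jaw":0,"linear":[0,0,0],"twist":0},{"jaw":0,"linear":[0,0,0],"twist":0},{"jaw":0,"linear":[0,0,0],"twist":0},{"jaw":0,"linear":[0,0,0],"twist":0},{"jaw":0,"linear":[0,0,0],"twist":0}]' 45
```

```text
time: 5.35
position: [0.5459, -0.1412, 0.0248]
tool_rot: [0.847, 0.532, -0.0, -0.001]
ft_force: [-0.0, 0.5, 0.3]
grip_width: 0.0868
grip_force: 0.0
time: 6.02
position: [0.5461, -0.1413, 0.0257]
tool_rot: [0.847, 0.531, 0.0, 0.0]
ft_force: [-0.9, -0.4, -0.6]
grip_width: 0.0416
grip_force: 0.0
```

```bash
python3 -m pendant '[{"jaw":0,"linear":[0,0,0],"twist":0},{"jaw":0,"linear":[0,0,0],"twist":0},{"jaw":0,"linear":[0,0,0],"twist":0},{"jaw":0,"linear":[0,0,0],"twist":0},{"jaw":0,"linear":[0,0,0],"twist":0},{"jaw":0,"linear":[0,0,0],"twist":0},{"jaw":0,"linear":[0,0,0],"twist":0},{"jaw":0,"linear":[0,0,0],"twist":0},{"jaw":0,"linear":[0,0,0],"twist":0}]' 45
python3 -m pendant '[{"jaw":0,"linear":[0,0,-1],"twist":0},{"jaw":0,"linear":[0,0,-2],"twist":0},{"jaw":0,"linear":[0,0,-3],"twist":0},{"jaw":0,"linear":[0,0,-3],"twist":0},{"jaw":0,"linear":[0,0,-3],"twist":0},{"jaw":0,"linear":[0,0,0],"twist":0},{"jaw":0,"linear":[0,0,0],"twist":0}]'
python3 -c "
from h import *
from scipy.spatial.transform import Rotation as R
o=robot.get_obs();M=R.from_quat(o['tool_rot']).as_matrix();print(o['position'],np.degrees(np.arctan2(M[1,1],M[0,1])))"
```

```text
time: 6.77
position: [0.546, -0.1413, 0.0255]
tool_rot: [0.847, 0.531, -0.0, -0.0]
ft_force: [-0.5, -0.6, -1.0]
grip_width: 0.0114
grip_force: 45.0
time: 7.35
position: [0.5471, -0.1418, 0.1478]
tool_rot: [0.847, 0.531, 0.001, 0.002]
ft_force: [-0.4, 0.4, -1.4]
grip_width: 0.0114
grip_force: 45.0
[ 0.54709327 -0.14178083  0.14782393] -25.79597465876594
```

```bash
python3 -m pendant '[{"jaw":0,"linear":[0,0,0],"twist":-5.95},{"jaw":0,"linear":[0,0,0],"twist":-5.95},{"jaw":0,"linear":[0,0,0],"twist":-5.95},{"jaw":0,"linear":[0,0,0],"twist":-5.95},{"jaw":0,"linear":[0,0,0],"twist":-5.95},{"jaw":0,"linear":[0,0,0],"twist":-5.95},{"jaw":0,"linear":[0,0,0],"twist":0},{"jaw":0,"linear":[0,0,0],"twist":0}]'
cat > go.py <<'E'
from h import *
from scipy.spatial.transform import Rotation as R
import sys
C=np.array([.5787,.1244]);a=np.radians(9.95)
o=robot.get_obs();M=R.from_quat(o['tool_rot']).as_matrix();p=o["position"]
d=p[:2]-C;print("chamber xy of tcp",d@[np.cos(a),np.sin(a)],d@[-np.sin(a),np.cos(a)],"z",p[2],"yaw",np.degrees(np.arctan2(M[1,1],M[0,1])),"tilt",M[:,2].round(4),o["ft_force"].round(1))
if len(sys.argv)>1:
    x,y,z=map(float,sys.argv[1:4]);t=np.r_[C+[x*np.cos(a)-y*np.sin(a),x*np.sin(a)+y*np.cos(a)],z]
    print("tool cm",((t-p)@M*100).round(2))
E
python3 go.py -.085 0 .148
```

```text
time: 8.02
position: [0.545, -0.1408, 0.1441]
tool_rot: [0.645, 0.765, -0.0, -0.002]
ft_force: [-1.1, -0.1, -2.3]
grip_width: 0.0117
grip_force: 45.0
chamber xy of tcp -0.0790468280152743 -0.2554195992485937 z 0.14414610355755703 yaw 9.74095279167151 tilt [-0.003   0.0015 -1.    ] [-1.1 -0.1 -2.3]
tool cm [25.54 -0.69 -0.33]
```

```bash
python3 -m pendant '[{"jaw":0,"linear":[2,-0.1,0],"twist":-0.2},{"jaw":0,"linear":[3.6,-0.1,0],"twist":0},{"jaw":0,"linear":[3.6,-0.1,0],"twist":0},{"jaw":0,"linear":[3.6,-0.1,0],"twist":0},{"jaw":0,"linear":[3.6,-0.1,0],"twist":0},{"jaw":0,"linear":[3.6,-0.1,0],"twist":0},{"jaw":0,"linear":[3.5,-0.1,0],"twist":0},{"jaw":0,"linear":[2,0,0],"twist":0},{"jaw":0,"linear":[0,0,0],"twist":0},{"jaw":0,"linear":[0,0,0],"twist":0},{"jaw":0,"linear":[0,0,0],"twist":0},{"jaw":0,"linear":[0,0,0],"twist":0}]'
python3 go.py -.085 0 .110
python3 - <<'E'
from h import *
C=np.array([.5787,.1244]);a=np.radians(9.95)
for n in("scene","side"):
    c=cam(n);Q=pts(c).reshape(-1,3);d=Q[:,:2]-C;x=d@[np.cos(a),np.sin(a)];y=d@[-np.sin(a),np.cos(a)]
    m=(Q[:,2]>.09)&(Q[:,2]<.138)&(abs(x+.075)<.09)&(abs(y)<.1)&(c["color"].reshape(-1,3).max(1)>40)
    print(n,m.sum(),"z",np.percentile(Q[m,2],[5,25,50,75]).round(4),"x",x[m].min().round(4),x[m].max().round(4),"y",y[m].min().round(4),y[m].max().round(4))
    k=m&(abs(Q[:,2]-np.median(Q[m,2]))<.004)
    A=np.c_[x[k],y[k],np.ones(k.sum())];print(np.linalg.lstsq(A,Q[k,2],rcond=None)[0],cv2.minAreaRect(np.c_[x[k],y[k]].astype(np.float32)*1000))
    cv2.imwrite(f"pics/{n}2.png",c["color"])
E
```

```text
time: 9.02
position: [0.495, 0.1074, 0.1454]
tool_rot: [0.643, 0.766, -0.0, 0.0]
ft_force: [-0.7, 0.3, -1.7]
grip_width: 0.0117
grip_force: 45.0
chamber xy of tcp -0.0853556276295199 -0.002237834853921828 z 0.14539221874815958 yaw 9.97761586033889 tilt [ 2.e-04 -3.e-04 -1.e+00] [-0.7  0.3 -1.7]
tool cm [0.22 0.04 3.54]
scene 1133 z [0.1199 0.1214 0.1226 0.1238] x -0.1366 -0.0153 y -0.0744 0.0767
[-0.00171543 -0.0021561   0.12250088] ((-75.9821548461914, 1.1691436767578125), (151.0583038330078, 121.380615234375), 89.93331909179688)
side 1370 z [0.1216 0.1233 0.1244 0.1256] x -0.1367 -0.0158 y -0.0811 0.0768
[-0.00191866  0.00056961  0.12425764] ((-75.86280822753906, -2.0693359375), (157.40338134765625, 120.93299865722656), 89.69603729248047)
```

View pics/side2.png

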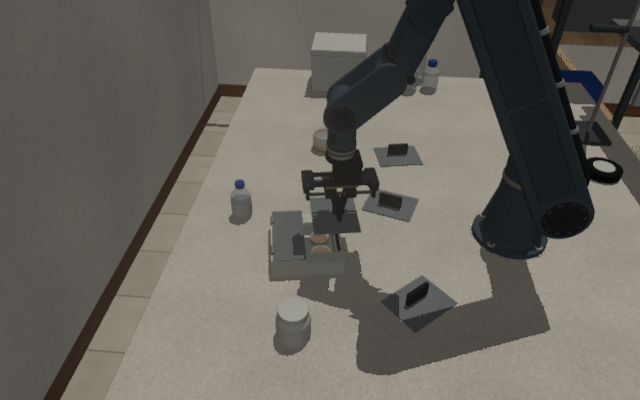

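The side view shows the cover held level at (337,215), in front of the shut flap (288,235). The plate lies parallel, with its tuck edge at chamber x −15 mm and y centred. Descending to gap height.

```bash
python3 -m pendant '[{"jaw":0,"linear":[0.1,0,1.5],"twist":0},{"jaw":0,"linear":[0,0,2],"twist":0},{"jaw":0,"linear":[0,0,1.5],"twist":0},{"jaw":0,"linear":[0,0,1],"twist":0},{"jaw":0,"linear":[0,0,0.7],"twist":0},{"jaw":0,"linear":[0,0,0],"twist":0},{"jaw":0,"linear":[0,0,0],"twist":0},{"jaw":0,"linear":[0,0,0],"twist":0}]'
cat > meas.py <<'E'
from h import *
C=np.array([.5787,.1244]);a=np.radians(9.95)
for n in("scene","side"):
    c=cam(n);Q=pts(c).reshape(-1,3);d=Q[:,:2]-C;x=d@[np.cos(a),np.sin(a)];y=d@[-np.sin(a),np.cos(a)];z=Q[:,2]
    f=(x>.02)&(x<.08)&(abs(y)<.085)&(z>.05)&(z<.075)
    k=(x>-.15)&(x<.0)&(abs(y)<.073)&(z>.0475)&(z<.065)&(c["color"].reshape(-1,3).max(1)>40)
    A=np.c_[x[k],y[k],np.ones(k.sum())]
    print(n,"flap top",np.median(z[f]).round(4),np.polyfit(x[f],z[f],1)[0].round(3),"cover top",np.median(z[k]).round(4),k.sum(),np.linalg.lstsq(A,z[k],rcond=None)[0].round(3),"x",x[k].min().round(4),x[k].max().round(4),"y",y[k].min().round(4),y[k].max().round(4))
E
python3 go.py -.085 0 .0765; python3 meas.py
```

```text
time: 9.78
position: [0.495, 0.1093, 0.0791]
tool_rot: [0.642, 0.766, 0.0, 0.0]
ft_force: [0.7, 0.3, -1.9]
grip_width: 0.0117
grip_force: 45.0
chamber xy of tcp -0.08506738330297625 -0.0003768584222045713 z 0.07910915577329944 yaw 10.077353660205329 tilt [ 0.0013  0.     -1.    ] [ 0.7  0.3 -1.9]
tool cm [0.04 0.01 0.26]
scene flap top 0.0589 -0.0 cover top 0.0565 933 [-0.003 -0.002  0.056] x -0.1388 -0.015 y -0.0717 0.073
side flap top 0.0605 0.002 cover top 0.0584 1262 [-0.003 -0.001  0.058] x -0.1354 -0.0004 y -0.0716 0.073
```

```bash
python3 -m pendant '[{"jaw":0,"linear":[0,0,0.2],"twist":0},{"jaw":0,"linear":[0,0,0.08],"twist":0},{"jaw":0,"linear":[0,0.4,0],"twist":0},{"jaw":0,"linear":[0,0.4,0],"twist":0},{"jaw":0,"linear":[0,0.4,0],"twist":0},{"jaw":0,"linear":[0,0.2,0],"twist":0},{"jaw":0,"linear":[0,0,0],"twist":0},{"jaw":0,"linear":[0,0,0],"twist":0}]'
python3 go.py -.045 0 .0765; python3 meas.py
```

```text
time: 10.55
position: [0.5083, 0.112, 0.0757]
tool_rot: [0.642, 0.767, -0.0, -0.0]
ft_force: [-0.2, -0.3, -2.5]
grip_width: 0.012
grip_force: 45.0
chamber xy of tcp -0.07150945098501961 -5.938955245997991e-05 z 0.07571784471721585 yaw 10.105674615802469 tilt [-0. -0. -1.] [-0.2 -0.3 -2.5]
tool cm [-0.    2.65 -0.08]
scene flap top 0.0589 -0.001 cover top 0.053 935 [-0.003 -0.003  0.053] x -0.1233 -0.0019 y -0.0713 0.073
side flap top 0.0605 -0.001 cover top 0.0547 1246 [-0.004  0.001  0.054] x -0.1229 -0.0006 y -0.0725 0.0729
```

```bash
python3 -m pendant '[{"jaw":0,"linear":[0,0.3,0],"twist":0},{"jaw":0,"linear":[0,0.3,0],"twist":0},{"jaw":0,"linear":[0,0.4,0],"twist":0},{"jaw":0,"linear":[0,0.4,0],"twist":0},{"jaw":0,"linear":[0,0.4,0],"twist":0},{"jaw":0,"linear":[0,0.4,0],"twist":0},{"jaw":0,"linear":[0,0.4,0],"twist":0},{"jaw":0,"linear":[0,0,0],"twist":0},{"jaw":0,"linear":[0,0,0],"twist":0},{"jaw":0,"linear":[0,0,0],"twist":0}]'
python3 go.py -.045 0 .0707; python3 meas.py
```

```text
time: 11.48
position: [0.5334, 0.1165, 0.0757]
tool_rot: [0.642, 0.767, -0.0, -0.0]
ft_force: [0.8, 0.2, -2.7]
grip_width: 0.0119
grip_force: 45.0
chamber xy of tcp -0.04600338148382998 4.842856052839527e-05 z 0.07565701044523787 yaw 10.09980677015468 tilt [-7.e-04 -0.e+00 -1.e+00] [ 0.8  0.2 -2.7]
tool cm [-0.01  0.1   0.5 ]
scene flap top 0.0588 0.001 cover top 0.0531 665 [0.005 0.001 0.053] x -0.0976 -0.0 y -0.0719 0.073
side flap top 0.0606 0.001 cover top 0.0547 946 [-0.001  0.     0.055] x -0.0973 -0.0 y -0.0718 0.0728
```

```bash
python3 -m pendant '[{"jaw":0,"linear":[0,0.1,0.1],"twist":0},{"jaw":0,"linear":[0,0,0.1],"twist":0},{"jaw":0,"linear":[0,0,0.1],"twist":0},{"jaw":0,"linear":[0,0,0.1],"twist":0},{"jaw":0,"linear":[0,0,0.1],"twist":0},{"jaw":0,"linear":[0,0,0],"twist":0},{"jaw":0,"linear":[0,0,0],"twist":0},{"jaw":0,"linear":[0,0,0],"twist":0}]' 60
python3 go.py; python3 meas.py
```

```text
time: 12.25
position: [0.5347, 0.1167, 0.071]
tool_rot: [0.642, 0.767, 0.0, 0.0]
ft_force: [-1.3, 1.0, 3.7]
grip_width: 0.0118
grip_force: 60.0
chamber xy of tcp -0.044657887241394086 2.8545961798054616e-05 z 0.07095990315167007 yaw 10.099547490984662 tilt [ 1.e-04  0.e+00 -1.e+00] [-1.3  1.   3.7]
scene flap top 0.0589 -0.003 cover top 0.049 457 [ 0.005 -0.004  0.05 ] x -0.0958 -0.0002 y -0.0715 0.0729
side flap top 0.0604 -0.006 cover top 0.0503 824 [-0.004 -0.     0.05 ] x -0.0954 -0.0001 y -0.0688 0.0729
```

```bash
python3 -m pendant '[{"jaw":0,"linear":[0,0,0.05],"twist":0},{"jaw":0,"linear":[0,0,0.05],"twist":0},{"jaw":0,"linear":[0,0,0.05],"twist":0},{"jaw":0,"linear":[0,0,0],"twist":0},{"jaw":0,"linear":[0,0,0],"twist":0},{"jaw":0,"linear":[0,0,0],"twist":0},{"jaw":0,"linear":[0,0,0],"twist":0}]' 60
python3 go.py; python3 meas.py
```

```text
time: 12.93
position: [0.5347, 0.1167, 0.0704]
tool_rot: [0.642, 0.767, 0.0, 0.0]
ft_force: [-3.2, -0.9, 11.4]
grip_width: 0.012
grip_force: 60.0
chamber xy of tcp -0.04470917226233206 2.3908504046632617e-05 z 0.07043963838337083 yaw 10.106694990264536 tilt [ 5.e-04 -1.e-04 -1.e+00] [-3.2 -0.9 11.4]
scene flap top 0.0589 0.001 cover top 0.0488 387 [ 0.003 -0.009  0.05 ] x -0.0954 -0.0 y -0.0707 0.0729
side flap top 0.0603 -0.002 cover top 0.0498 780 [-0.002  0.001  0.05 ] x -0.0952 -0.0001 y -0.0693 0.0727
```

```bash
python3 -m pendant '[{"jaw":0,"linear":[0,0,0.05],"twist":0},{"jaw":0,"linear":[0,0,0.05],"twist":0},{"jaw":0,"linear":[0,0,0],"twist":0},{"jaw":0,"linear":[0,0,0],"twist":0},{"jaw":0,"linear":[0,0,0],"twist":0},{"jaw":0,"linear":[0,0,0],"twist":0}]' 60
python3 go.py; python3 meas.py; python3 - <<'E'
from h import *
c=cam("side");C=np.array([.5787,.1244]);a=np.radians(9.95)
Q=pts(c).reshape(-1,3);d=Q[:,:2]-C;x=d@[np.cos(a),np.sin(a)];y=d@[-np.sin(a),np.cos(a)];z=Q[:,2]
for lo,hi,w in((-.092,-.08,.07),(-.075,-.065,.07),(-.02,-.005,.07)):
    k=(x>lo)&(x<hi)&(abs(y)<w)&(z<.056)&(z>.035);print(lo,k.sum(),np.mean(z[k]).round(4))
k=(x>-.09)&(x<0)&(abs(y)>.08)&(abs(y)<.096)&(z>.03)&(z<.06);print("rail",k.sum(),np.median(z[k]))
cv2.imwrite("pics/end.png",cv2.resize(c["color"][160:290,240:400],None,fx=4,fy=4,interpolation=cv2.INTER_CUBIC))
E
```

```text
time: 13.53
position: [0.5347, 0.1167, 0.0704]
tool_rot: [0.642, 0.767, 0.0, 0.0]
ft_force: [-5.2, -0.7, 18.8]
grip_width: 0.0114
grip_force: 60.0
chamber xy of tcp -0.04469806955468314 2.2905948088995443e-05 z 0.07043467338102022 yaw 10.111391822249171 tilt [ 8.e-04 -1.e-04 -1.e+00] [-5.2 -0.7 18.8]
scene flap top 0.0589 0.004 cover top 0.0488 371 [ 0.004 -0.005  0.05 ] x -0.0956 -0.0 y -0.071 0.0729
side flap top 0.0603 0.001 cover top 0.0498 778 [-0.001 -0.002  0.05 ] x -0.0952 -0.0 y -0.0668 0.0729
-0.092 131 0.0492
-0.075 101 0.0497
-0.02 178 0.0496
rail 197 0.04539455726787456
```

View pics/end.png

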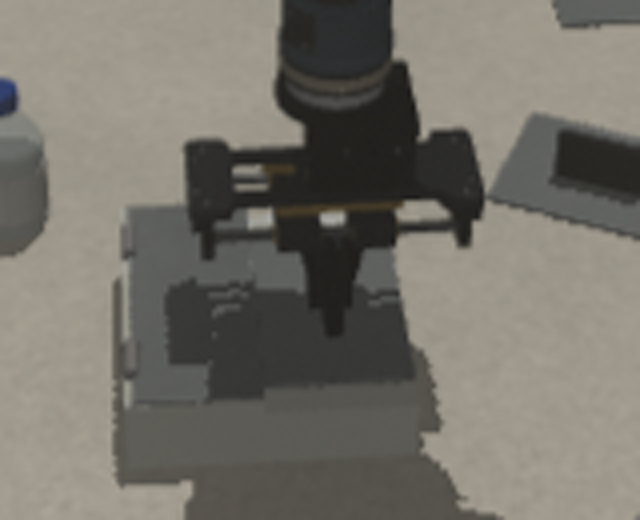

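The final crop shows the cover lying flat, at (330,340), between the rails with its edge under the shut flap (190,300). The plate top is 4.3 mm above the rails, level, and pressed with about 20 N. Handing in.

```bash
python3 -c "
from rig import robot
print(robot.hand_in())"
```

```text
the job is handed in; nothing more can be done
None
```

I handed the job in at about 14 s: flap shut, cover tucked about 2.5 cm under it, centred, and held flat on the rails against the seal bar with about 20 N; the hand-in gave no verdict.

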